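# Draw a dropped G-clamp out from behind the pulley guard with a drag hook

### The arm

A 6-joint arm with a two-finger parallel gripper is mounted at the origin on a cart in front of the work surface, level with it; the furniture and walls round the work are solid. World frame = base frame: x ahead of the robot, y to its left, z up, the work surface at z = 0. Lengths are in m, angles in rad, forces in N, time in s.
With the tool pointing down it reaches from about 0.375 to 0.9 m from the base axis. Payload 3.1 kg.
Tool frame: the origin (TCP) lies between the finger pads; the fingertips stand 8 mm ahead of it and the grasp point (between the pads) lies 11 mm behind it; z points along the fingers, y is the line along which they close (so a half turn about z gives the same grasp; the last joint's range is limited). The gripper opens to 85 mm and grips with 20 to 120 N. Pads are 22 mm wide; open, the fingers measure 114 mm over their backs; the gripper's body (76 mm by 85 mm) begins 54 mm behind the grasp point. The pads swing forward as they close: fully open they stand 13 mm farther back than shut.
Start: joints at [-1.317, 0.527, 1.433, -0, 1.181, -0.178], TCP at [0.262, -0.567, 0.239] pointing down, gripper open.
Joint ranges: [-3.08, 3.08], [-0.75, 2.2], [0.22, 2.44], [-1.43, 4.57], [0, 2.65], [-2.85, 2.85]. Speed limits (rad/s): [2.79, 2.79, 3.14, 3.14, 3.14, 3.14].

### API

Orientations are given as a unit quaternion [x, y, z, w].
In Python, from station import readout, cams, sign_off gives the robot as it stands.
- The arm moves only by the tool send_rows, never from a script. Its argument "commands" is text: rows parted by semicolons, each of 5 numbers parted by spaces: the finger opening in mm, from 0 to 85.4, then the shift along the tool's x, y, z each as a share of 0.02 m, from -1 to 1, then the turn about the tool's z as a share of 4 degrees, from -1 to 1. In form: grip dx dy dz spin; .... A call has 1 to 20 rows; each row shifts and turns the commanded pose from where the row before left it, along the tool's axes as they then stand; what a row does not reach is not made up. A row lasts 1/12 s, in which the tool goes at most 41.7 mm and 7.16 degrees, less where a joint would pass 70% of its speed; a pose out of reach is approached as far as the arm can. A call with a number of a shift or a turn outside -1 to 1 is refused whole. A call with a gripper value outside its range is refused whole. The fingers move at their own pace and stop on an object; "grip_force" is the grip in N (left out, the last holds). Time passes only in rows, so rows that do not move let the fingers close. It gives the time, the measured TCP pose, the force, the opening and the grip force at its end, in the units of the state.
- readout.sense(): the state, without advancing time (a new reading comes with each control period).
- cams.snapshot(name): name is "scene" or "side" or "wrist"; returns a dict with "pixels" (420x560x3 uint8, red, green, blue), "intrinsics" (3x3 intrinsics, pixels), "dist" ([k1, k2, p1, p2, k3] as OpenCV has them; the pictures are not rectified), "eye" and "rotation" of the camera in the world. Camera axes: x right, y down, z forward; pixel columns grow to the right and rows downward; lengths in m; the calibration is good to about 2 mm. A picture is of the moment at which its call begins. There is no depth.
- sign_off(): hands the job in; it is judged then, once.
The state is a dict: "t": time; "q": joint angles; "qd": joint speeds; "tau": joint torques, N m; "tcp_pos": TCP position; "tool_rot": TCP orientation; "force": force on the tool from outside, world axes, zero at the start; "ft_torque": the same for the moment, N m; "finger_gap": opening from 0.0 (shut) to 1.0 (fully open); "gripper_force": force on a finger pad.
Only numpy, scipy, OpenCV 4.12 (cv2) and the standard library are available. Lean on these libraries where they do the work, as an engineer would, in place of code of your own. Each camera call takes 0.05 s, during which the arm holds its last target. There are 200 camera calls.

### The job

A G-clamp has been dropped behind the fixed pulley guard: take the drag hook by its wooden handle, reach in under the overhanging front, let the toe down into the clamp and draw it out until the whole of it lies in front of the guard. Then lift the hook off and set it down on the open bench, clear of clamp and guard, standing on its handle and toe as you found it. Do not touch the clamp with the gripper, do not knock against the guard, and leave the other things where they are.

Things in the scene. Friction and masses are not known exactly. Their poses are not given: they have to be found in the camera images.
- guard_mouth (a point): Bench point (z = 0) mid-way across the guard's open front, which faces the robot's right. +x goes level into the guard (yaw 1.36 to 1.58 rad), z up. Upper bar of the opening, 10 mm thick, at x = 0, z = 105 mm; from it the wire front slopes up and OUTWARD to the top bar at x = -120, z = 280 mm, so a gripper reaching in must lean back out 30 to 45 degrees (fingers down and inward).
- hook_handle (a point): Centre (22 mm above its underside) of the drag hook's wooden handle: 84 mm long (x), 26 mm wide (y), 44 mm high, rounded edges. +x points along the rod to the toe, z up. Grip it across the 26 mm width from above, leaning back as for the reach.
- hook_toe (a point): Lower tip of the turned-down toe, 150 mm along +x from the handle's centre, 1 mm above the level of the handle's underside. The toe is 9 mm thick and stands 28 mm below the rod. Axes as hook_handle.
- clamp_centre (a point): Middle of the clamp, 9 mm above the bench. x across: straight spine at x = -36 to -18 mm (y = -55 to 21 mm) on the side of the guard's opening; jaws point to +x, into the guard, to x = 17 mm. y along the spine: fixed jaw at y = -59 to -43, screw jaw at 10 to 24, screw along x = 8 from y = -20 out to a cross handle at 59 mm. z up.
- clamp_throat (a point): Point in the clamp's open throat at x = -8, y = -5 mm in the clamp's axes, 9 mm above the bench. The pocket between spine and screw is clear from x = -18 to 3 and y = -41 to 9 mm; a toe let down here pulls on the inside of the spine. Axes as clamp_centre.
- screwdriver_flat: Bystander: screwdriver with red handle, 197 x 30 x 31 mm, lying on the bench to the rear of the drag hook. Origin under its middle; long along its y.
- tape_measure: Bystander: yellow and black pocket tape measure, 93 x 47 x 65 mm, standing on the bench, to the left of the guard or behind it, at the rear. Origin at its underside.
- screw_tin: Bystander: round cream tin, 62 mm across, 46 mm high, standing on the bench, to the left of the guard or behind it, at the rear. Origin under its middle.
- fuse_case: Bystander: flat red and white plastic case, 56 x 40 x 18 mm, at the right front of the bench. Origin under its middle.
- guard: The pulley guard, fixed to the bench: cage of grey sheet and steel wire with a belt pulley high inside; a spanner is stuck at its back. Origin and axes as guard_mouth. Side plates at y = +-100 mm (flanges to +-124 mm) from x = 0 to 180 mm, back plate at x = 180 mm, wire roof at z = 280 mm; free inside below z = 130 mm but for what lies on the bench.
- hook: The drag hook, 190 mm long, 0.16 kg, standing loose on the bench to the right of the guard, rod pointing to the robot's left (yaw 1.3 to 1.8 rad); the bench there is bare for x = 0.43 to 0.65 m, up to the raised board of the vice at y = -0.41 m. Origin under the handle's middle, axes as hook_handle. A 9 mm steel rod leaves its front 34 mm up, runs along +x and turns straight down at x = 150 mm to the toe.
- g_clamp: Green steel G-clamp, 118 x 72 x 18 mm, about 0.24 kg, lying loose and flat on its side behind the guard's opening, its x within 0.35 rad of the guard's x. Origin on its underside, 9 mm below clamp_centre, same axes.

How it is judged:
By the outcome, as a careful person would: the job done as asked, in the order asked, and still so for the second after the job is handed in, with the robot touching nothing.
It also fails if it takes over 54 s, if anything falls off the work surface, if the arm or the gripper's body presses on something with over 40 N, if the wrist force passes 120 N, or if a joint passes its speed limit or range.

## Working session

There is one attempt and no reset: what is moved stays moved. The work goes in short steps, Python scripts to look and compute and a tool call to move; the robot and the scene stay as the last step left them, time stands still between calls to the robot, and variables do not carry over. Pictures are saved under pics/ and viewed, at most 10 in all, crops included, and the job is handed in when it is done.

Besides the shell and the picture viewer there is one more tool, called after "Request:" as name(argument=value, ...) on one line, values as JSON. send_rows: Moves the arm, as the interface text tells. Its arguments: {"type":"object","properties":{"commands":{"type":"string"},"grip_force":{"type":"number"}},"required":["commands"]}

```bash
ls; mkdir -p pics; cat > h.py <<'E'
import numpy as np, cv2, pickle
from station import readout, cams
def snap(n,f):
    s=cams.snapshot(n); cv2.imwrite(f'pics/{f}.png',s['pixels'][:,:,::-1]); pickle.dump(s,open(f'pics/{f}.pkl','wb')); return s
def load(f): return pickle.load(open(f'pics/{f}.pkl','rb'))
def Rm(s):
    return np.array(s['rotation'],float).reshape(3,3)
def ray(s,uv):
    n=cv2.undistortPoints(np.array([[uv]],float),np.array(s['intrinsics']),np.array(s['dist']))[0,0]
    return np.array(s['eye']),Rm(s)@np.array([n[0],n[1],1])
def onz(s,uv,z):
    e,d=ray(s,uv); return e+d*(z-e[2])/d[2]
def proj(s,P):
    R=Rm(s); return cv2.projectPoints(np.array(P,float).reshape(-1,1,3),cv2.Rodrigues(R.T)[0],-R.T@np.array(s['eye']),np.array(s['intrinsics']),np.array(s['dist']))[0][:,0]
E
python3 - <<'E'
from h import *
s=readout.sense(); print(s)
for n in ['scene','side','wrist']:
    a=snap(n,n+'0'); print(n,a['eye'],a['rotation'])
a=[cv2.imread(f'pics/{n}0.png') for n in ['scene','side','wrist']]
E
```

```text
pics
{'t': 0.0, 'q': array([-1.31652743e+00,  5.28472535e-01,  1.43392597e+00, -1.38493673e-05,
        1.18140715e+00, -1.78498595e-01]), 'qd': array([ 0.00189372, -0.00034951, -0.00120376,  0.00039251, -0.00039664,
        0.0004679 ]), 'tau': array([-4.95122492e-05, -4.42349732e+01, -1.78027457e+01, -3.12251022e-04,
        8.49163014e-03, -3.34483950e-06]), 'tcp_pos': array([ 0.26195695, -0.5666664 ,  0.23832217]), 'tool_rot': array([ 9.76679076e-01,  2.14701555e-01, -4.83087636e-05, -1.10546526e-03]), 'force': array([0.93571223, 0.03664435, 0.09614104]), 'ft_torque': array([-0.00606796, -0.01883238, -0.01754721]), 'gripper_force': 0.0, 'finger_gap': 1.0017954909141007}
scene [-0.37369161 -0.94849717  0.7949335 ] [ 0.79709775 -0.32316589  0.19040335 -0.47322885]
side [-0.32544827 -0.47582182  0.85503811] [ 0.77764365 -0.45922021  0.21514412 -0.37161831]
wrist [ 0.32913717 -0.53593701  0.37407071] [ 0.83360963 -0.53291849 -0.07880228  0.1219962 ]
```

View pics/scene0.png

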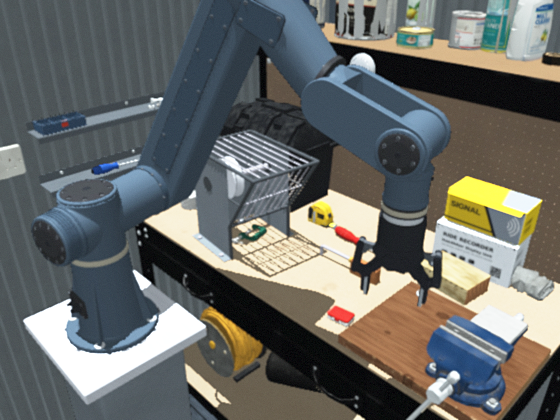

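View pics/side0.png

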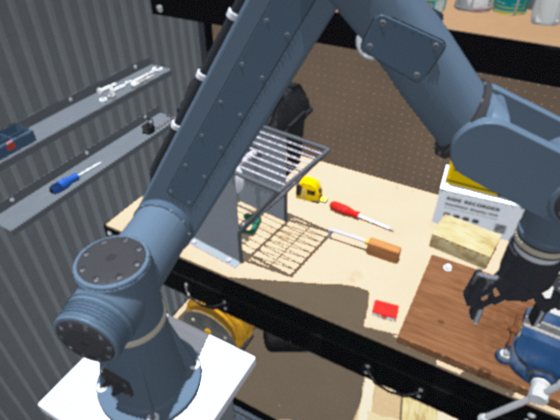

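```bash
sed -i "s/return np.array(s\['rotation'\],float).reshape(3,3)/return Rotation.from_quat(s['rotation']).as_matrix()/; s/^from station/from scipy.spatial.transform import Rotation\nfrom station/" h.py
python3 - <<'E'
from h import *
a=cv2.imread('pics/side0.png')[110:320,180:460]; b=cv2.imread('pics/scene0.png')[120:330,180:460]
cv2.imwrite('pics/c1.png',cv2.resize(a,(800,600),interpolation=3)); cv2.imwrite('pics/c2.png',cv2.resize(b,(800,600),interpolation=3))
E
```

```text
(no output)
```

View pics/c1.png

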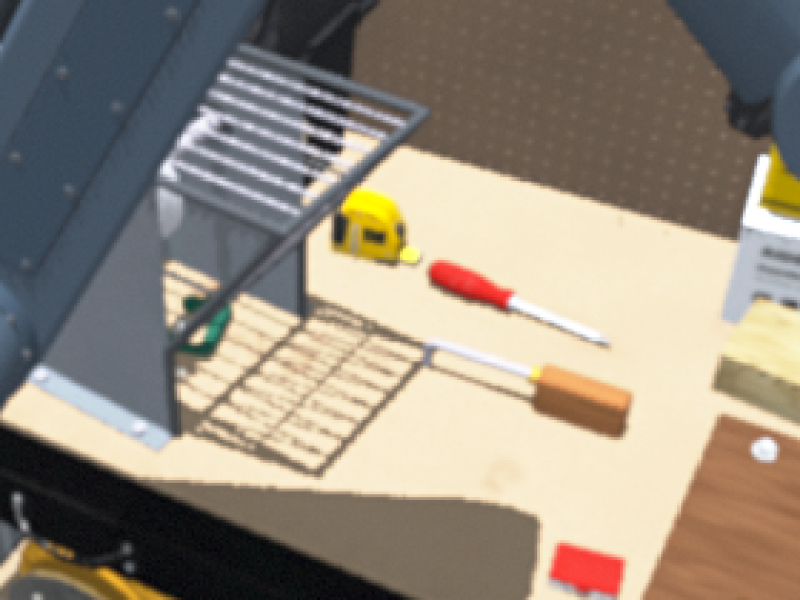

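View pics/c2.png

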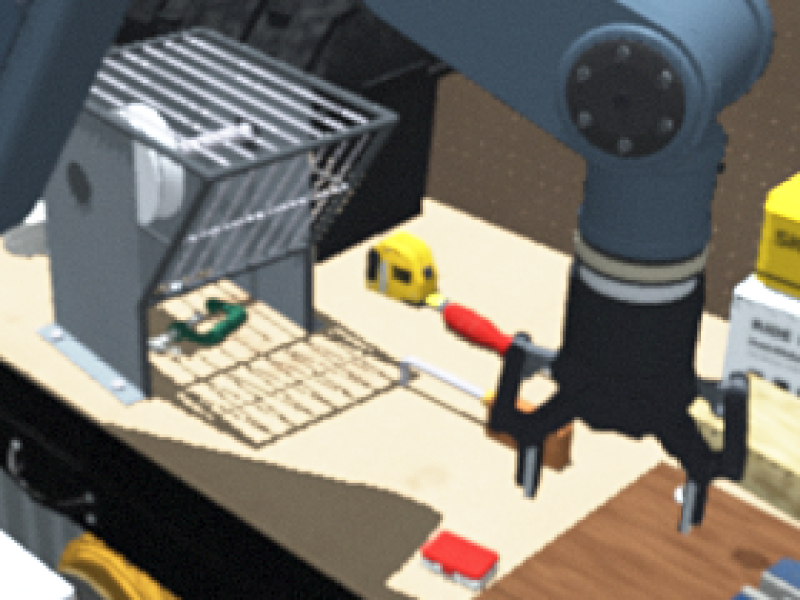

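```bash
python3 - <<'E'
from h import *
a=load('side0'); b=load('scene0'); k=2.857
A=lambda u,v:(180+u/k,110+v/k); B=lambda u,v:(180+u/k,120+v/k)
def tri(ua,ub):
    e1,d1=ray(a,ua); e2,d2=ray(b,ub); M=np.c_[d1,-d2]; t=np.linalg.lstsq(M,e2-e1,rcond=None)[0]
    return (e1+d1*t[0]+e2+d2*t[1])/2, np.linalg.norm(e1+d1*t[0]-e2-d2*t[1])
np.set_printoptions(precision=4,suppress=True)
print('front near bottom',onz(a,A(178,434),0),onz(b,B(148,397),0))
print('front far bottom',onz(a,A(306,316),0),onz(b,B(313,333),0))
print('top bar ends far', tri(A(425,112),B(396,118)))
print('top near', onz(b,B(210,175),.28),onz(b,B(396,118),.28))
print('upper bar', onz(b,B(149,298),.105),onz(b,B(312,245),.105),onz(a,A(170,345),.105))
print('toe',onz(a,A(431,364),.001),onz(b,B(406,384),.001))
for n,p in dict(tl=(541,367),tr=(632,398),bl=(535,403),br=(625,434)).items(): print(n,onz(a,A(*p),.0 if n[0]=='b' else .044))
print('rod at handle',onz(a,A(533,377),.034),'rod bend',onz(a,A(430,345),.034))
for n,p in dict(fixjaw_tip=(192,300),spine_far=(228,312),spine_near=(205,350)).items(): print('clampA',n,onz(a,A(*p),.014))
for n,p in dict(far_out=(244,318),near_out=(205,343),fixtip=(207,306),crosshandle=(163,343),jawn=(175,325)).items(): print('clampB',n,onz(b,B(*p),.012))
print('tape',onz(a,A(345,248),0),onz(a,A(405,262),0)); print('driver',onz(a,A(430,270),.015),onz(a,A(607,343),.01))
print('fuse',onz(a,A(587,575),.01)); print('boardcorner',onz(a,A(720,420),.02))
E
```

```text
front near bottom [0.3725 0.0159 0.    ] [0.3748 0.0156 0.    ]
front far bottom [ 0.5733 -0.0081 -0.    ] [ 0.5758 -0.0105  0.    ]
top bar ends far (array([ 0.5654, -0.1222,  0.2757]), np.float64(0.004347182585191354))
top near [ 0.3611 -0.1013  0.28  ] [ 0.562  -0.1266  0.28  ]
upper bar [0.3852 0.0193 0.105 ] [ 0.5723 -0.0114  0.105 ] [0.3736 0.0182 0.105 ]
toe [ 0.5666 -0.1464  0.001 ] [ 0.5707 -0.1449  0.001 ]
tl [ 0.5655 -0.2517  0.044 ]
tr [ 0.5654 -0.336   0.044 ]
bl [ 0.5645 -0.2519  0.    ]
br [ 0.5652 -0.3371  0.    ]
rod at handle [ 0.5603 -0.2473  0.034 ] rod bend [ 0.5558 -0.1477  0.034 ]
clampA fixjaw_tip [0.5261 0.0953 0.014 ]
clampA spine_far [0.5273 0.0544 0.014 ]
clampA spine_near [0.4683 0.045  0.014 ]
clampB far_out [0.5315 0.0473 0.012 ]
clampB near_out [0.4688 0.0379 0.012 ]
clampB fixtip [0.5206 0.0933 0.012 ]
clampB crosshandle [0.4382 0.0677 0.012 ]
clampB jawn [0.4704 0.0867 0.012 ]
tape [0.6918 0.0079 0.    ] [ 0.7002 -0.058   0.    ]
driver [ 0.6823 -0.0933  0.015 ] [ 0.6655 -0.286   0.01  ]
fuse [ 0.3871 -0.3604  0.01  ]
boardcorner [ 0.6017 -0.4092  0.02  ]
```

Request:
send_rows(commands="85 -.92 -.84 -.34 0;85 -.92 -.84 -.34 0;85 -.92 -.84 -.34 0;85 -.92 -.84 -.34 0;85 -.92 -.84 -.34 0;85 -.92 -.84 -.34 0;85 -.92 -.84 -.34 0;85 -.92 -.84 -.34 0;85 -.92 -.84 -.34 0;85 .53 -.85 0 0;85 .53 -.85 0 0;85 .53 -.85 0 0;85 .53 -.85 0 0;85 .53 -.85 0 0")

```text
t: 1.32
tcp_pos: [0.0609, -0.3989, 0.3003]
tool_rot: [0.977, 0.214, 0.0, -0.0]
force: [0.3, 0.3, 0.2]
finger_gap: 0.998
gripper_force: 0.0
```

```bash
cat > st.py <<'E'
from h import *
np.set_printoptions(precision=4,suppress=True)
s=readout.sense(); R=Rotation.from_quat(s['tool_rot']).as_matrix()
print('t %.2f'%s['t'],'q',s['q'],'p',s['tcp_pos'],'F',s['force'],'gap',s['finger_gap']*85.4,s['gripper_force']);print(R)
E
python3 st.py
```

```text
t 1.32 q [-1.6981  0.1369  1.8661  0.      1.1391 -0.5596] p [ 0.0609 -0.3989  0.3003] F [0.2875 0.2917 0.1539] gap 85.20999511347718 0.0
[[ 0.908   0.419   0.0001]
 [ 0.419  -0.908   0.0006]
 [ 0.0003 -0.0005 -1.    ]]
```

Request:
send_rows(commands="85 .53 -.85 0 0;85 .53 -.85 0 0;85 .53 -.85 0 0;85 .53 -.85 0 0;85 .53 -.85 0 0")

```text
t: 1.73
tcp_pos: [0.0735, -0.2995, 0.3004]
tool_rot: [0.977, 0.215, 0.0, -0.0]
force: [0.5, -0.0, -0.4]
finger_gap: 0.995
gripper_force: 0.0
```

```bash
python3 st.py
```

```text
t 1.73 q [-1.6984 -0.0262  2.0465  0.      1.1218 -0.5604] p [ 0.0735 -0.2995  0.3004] F [ 0.545  -0.0254 -0.3824] gap 84.93979402086096 0.0
[[ 0.9078  0.4194  0.0001]
 [ 0.4194 -0.9078  0.0004]
 [ 0.0002 -0.0003 -1.    ]]
```

Request:
send_rows(commands="85 0 0 1 0;85 0 0 1 0;85 0 0 1 0;85 0 0 1 0;85 0 0 1 0;85 0 0 1 0;85 0 0 1 0;85 .53 -.85 .5 0;85 .53 -.85 .5 0;85 .53 -.85 .5 0")

```text
t: 2.57
tcp_pos: [0.0809, -0.2408, 0.1302]
tool_rot: [0.977, 0.215, -0.0, 0.0]
force: [-1.9, 3.0, -6.0]
finger_gap: 0.995
gripper_force: 0.0
```

```bash
python3 st.py
```

```text
t 2.57 q [-1.699   0.3524  2.4433 -0.      0.3455 -0.561 ] p [ 0.0809 -0.2408  0.1302] F [-1.8839  2.9982 -5.9523] gap 84.9602103999311 0.0
[[ 0.9078  0.4195 -0.0001]
 [ 0.4195 -0.9078 -0.0004]
 [-0.0002  0.0003 -1.    ]]
```

Request:
send_rows(commands="85 .53 -.85 0 0;85 .53 -.85 0 0;85 .53 -.85 0 0")

```text
t: 2.82
tcp_pos: [0.1008, -0.211, 0.1518]
tool_rot: [0.977, 0.214, -0.002, -0.013]
force: [-0.0, 0.4, 0.3]
finger_gap: 0.993
gripper_force: 0.0
```

```bash
python3 st.py
```

```text
t 2.82 q [-1.6048  0.2555  2.4411 -0.0234  0.4687 -0.4449] p [ 0.1008 -0.211   0.1518] F [-0.0435  0.4079  0.3393] gap 84.82883026959763 0.0
[[ 0.9082  0.4184 -0.0098]
 [ 0.4185 -0.9079  0.0239]
 [ 0.0011 -0.0258 -0.9997]]
```

Request:
send_rows(commands="85 .38 -.66 .7 0;85 .38 -.66 .7 0;85 .38 -.66 .7 0;85 .38 -.66 .7 0")

```text
t: 3.15
tcp_pos: [0.133, -0.1951, 0.1314]
tool_rot: [0.976, 0.214, -0.009, -0.031]
force: [-0.9, -0.2, -0.6]
finger_gap: 0.994
gripper_force: 0.0
```

```bash
python3 st.py
```

```text
t 3.15 q [-1.4314  0.3498  2.4411 -0.0556  0.4109 -0.2416] p [ 0.133  -0.1951  0.1314] F [-0.8942 -0.1763 -0.6424] gap 84.92839753082838 0.0
[[ 0.9078  0.4183 -0.0302]
 [ 0.4193 -0.9061  0.0559]
 [-0.004  -0.0634 -0.998 ]]
```

Request:
send_rows(commands="85 -.86 .68 -.08 0;85 -.86 .68 -.08 0;85 -.86 .68 -.08 0;85 -.86 .68 -.08 0;85 -.86 .68 -.08 0;85 -.86 .68 -.08 0;85 .2 -1 .92 0;85 .2 -1 .92 0;85 .2 -1 .92 0;85 .2 -1 .92 0;85 .2 -1 .92 0")

```text
t: 4.07
tcp_pos: [0.0564, -0.2498, 0.0628]
tool_rot: [0.976, 0.214, -0.009, -0.047]
force: [0.7, 0.6, 0.4]
finger_gap: 0.993
gripper_force: 0.0
```

```bash
python3 st.py
```

```text
t 4.07 q [-1.7337  0.6312  2.4404 -0.33    0.159  -0.2657] p [ 0.0564 -0.2498  0.0628] F [0.6954 0.5777 0.3524] gap 84.7625183248892 0.0
[[ 0.9086  0.416  -0.0376]
 [ 0.4177 -0.9044  0.0876]
 [ 0.0024 -0.0953 -0.9954]]
```

Request:
send_rows(commands="85 -.42 .46 -.92 0;85 -.42 .46 -.92 0;85 -.42 .46 -.92 0;85 -.42 .46 -.92 0;85 -.42 .46 -.92 0;85 .33 -1 .54 0;85 .33 -1 .54 0;85 .33 -1 .54 0;85 .33 -1 .54 0;85 .33 -1 .54 0;85 .33 -1 .54 0;85 .33 -1 .54 0;85 .33 -1 .54 0")

```text
t: 5.15
tcp_pos: [0.0324, -0.2154, 0.121]
tool_rot: [0.974, 0.214, -0.007, -0.076]
force: [-0.1, 0.9, 0.7]
finger_gap: 0.995
gripper_force: 0.0
```

```bash
python3 st.py
```

```text
t 5.15 q [-1.834   0.4062  2.4422 -0.1989  0.4286 -0.5089] p [ 0.0324 -0.2154  0.121 ] F [-0.1459  0.9171  0.685 ] gap 84.98252586156252 0.0
[[ 0.9084  0.4155 -0.0462]
 [ 0.4176 -0.8971  0.1442]
 [ 0.0184 -0.1503 -0.9885]]
```

Request:
send_rows(commands="85 .49 -1 .58 0;85 .49 -1 .58 0;85 .49 -1 .58 0;85 .49 -1 .58 0;85 .49 -1 .58 0;85 .49 -1 .58 0;85 .49 -1 .58 0;85 .49 -1 .58 0;85 .49 -1 .58 0;85 .49 -1 .58 0")

```text
t: 5.98
tcp_pos: [0.0866, -0.147, 0.1536]
tool_rot: [0.968, 0.213, -0.013, -0.135]
force: [0.0, 0.1, 0.3]
finger_gap: 0.995
gripper_force: 0.0
```

```bash
python3 st.py
```

```text
t 5.98 q [-1.574   0.2955  2.442  -0.1342  0.6672 -0.3194] p [ 0.0866 -0.147   0.1536] F [0.0266 0.056  0.2663] gap 84.93368703214891 0.0
[[ 0.9092  0.4082 -0.082 ]
 [ 0.415  -0.8733  0.2552]
 [ 0.0326 -0.2661 -0.9634]]
```

```bash
python3 - <<'E'
from h import *
s=snap('scene','scene1'); t=snap('side','side1')
a=cv2.resize(s['pixels'][120:400,20:300],(400,400)); b=cv2.resize(t['pixels'][140:420,20:300],(400,400))
cv2.imwrite('pics/m1.png',np.hstack([a,b])[:,:,::-1])
E
```

```text
(no output)
```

View pics/m1.png

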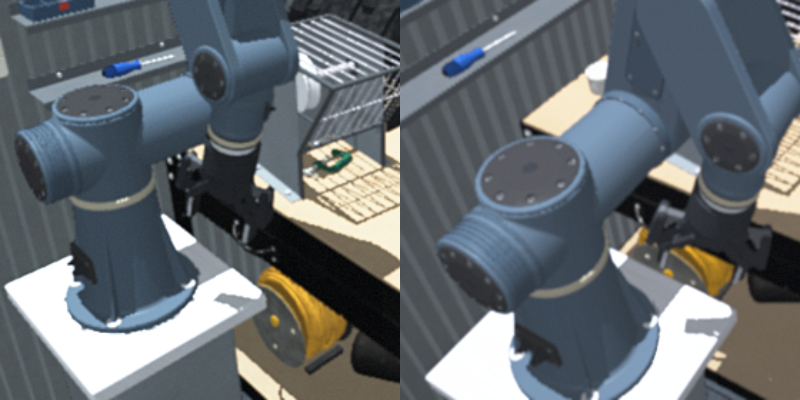

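Request:
send_rows(commands="0 -.94 .58 .06 0;0 -.94 .58 .06 0;0 -.94 .58 .06 0;0 -.94 .58 .06 0;0 -.94 .58 .06 0;0 -.94 .58 .06 0;0 -.94 .58 .06 0;0 -.88 -.39 .43 0;0 -.88 -.39 .43 0;0 -.88 -.39 .43 0;0 -.88 -.39 .43 0;0 -.88 -.39 .43 0;0 -.88 -.39 .43 0;0 .97 -.67 .48 0;0 .97 -.67 .48 0;0 .97 -.67 .48 0;0 .97 -.67 .48 0")

```text
t: 7.5
tcp_pos: [-0.082, -0.2003, 0.0641]
tool_rot: [0.967, 0.211, -0.008, -0.143]
force: [-0.1, -0.8, -0.2]
finger_gap: 0.002
gripper_force: 0.0
```

```bash
python3 st.py
```

```text
t 7.50 q [-2.1824  0.6662  2.4407 -0.7986  0.3101 -0.2469] p [-0.082  -0.2003  0.0641] F [-0.0658 -0.8172 -0.1954] gap 0.17129015219805913 0.0
[[ 0.9107  0.4061 -0.0758]
 [ 0.4107 -0.8701  0.2726]
 [ 0.0448 -0.2794 -0.9591]]
```

Request:
send_rows(commands="0 .97 -.7 .38 0;0 .97 -.7 .38 0;0 .97 -.7 .38 0;0 .97 -.7 .38 0;0 .97 -.7 .38 0;0 .97 -.7 .38 0;0 .97 -.7 .38 0;0 .97 -.7 .38 0")

```text
t: 8.17
tcp_pos: [0.0005, -0.1722, 0.0962]
tool_rot: [0.96, 0.207, 0.008, -0.19]
force: [0.9, -0.4, 0.2]
finger_gap: -0.002
gripper_force: 0.0
```

```bash
python3 st.py
```

```text
t 8.17 q [-1.9134  0.5777  2.4412 -0.3961  0.4924 -0.3836] p [ 0.0005 -0.1722  0.0962] F [ 0.8712 -0.3958  0.214 ] gap -0.13231044779789575 0.0
[[ 0.9139  0.401  -0.0626]
 [ 0.3947 -0.8422  0.3674]
 [ 0.0945 -0.3605 -0.928 ]]
```

Request:
send_rows(commands="0 -.9 .19 .04 0;0 -.9 .19 .04 0;0 -.9 .19 .04 0;0 -.9 .19 .04 0;0 -.9 .19 .04 0;0 -.9 .19 .04 0;0 -.9 .19 .04 0;0 -.9 .19 .04 0;0 .94 -.67 .6 0;0 .94 -.67 .6 0;0 .94 -.67 .6 0;0 .94 -.67 .6 0;0 .94 -.67 .6 0;0 .94 -.67 .6 0;0 .94 -.67 .6 0;0 .94 -.67 .6 0;0 .94 -.67 .6 0")

```text
t: 9.58
tcp_pos: [-0.0366, -0.1632, 0.045]
tool_rot: [0.952, 0.203, 0.024, -0.227]
force: [-0.5, 0.3, -0.1]
finger_gap: 0.004
gripper_force: 0.0
```

```bash
python3 st.py
```

```text
t 9.58 q [-2.0414  0.8065  2.4411 -0.7188  0.3749 -0.1587] p [-0.0366 -0.1632  0.045 ] F [-0.5153  0.3395 -0.1356] gap 0.3041502367591103 0.0
[[ 0.9163  0.3978 -0.046 ]
 [ 0.3759 -0.8148  0.4414]
 [ 0.1381 -0.4217 -0.8961]]
```

Request:
send_rows(commands="0 -.85 .27 -.76 0;0 -.85 .27 -.76 0;0 -.85 .27 -.76 0;0 -.85 .27 -.76 0;0 -.85 .27 -.76 0;0 .91 -.76 .68 0;0 .91 -.76 .68 0;0 .91 -.76 .68 0;0 .91 -.76 .68 0;0 .91 -.76 .68 0;0 .91 -.76 .68 0;0 .91 -.76 .68 0;0 .91 -.76 .68 0;0 .91 -.76 .68 0;0 .91 -.76 .68 0;0 .91 -.76 .68 0")

```text
t: 10.92
tcp_pos: [-0.0001, -0.1328, 0.0999]
tool_rot: [0.941, 0.199, 0.039, -0.27]
force: [-0.5, -0.5, -0.8]
finger_gap: 0.002
gripper_force: 0.0
```

```bash
python3 st.py
```

```text
t 10.92 q [-1.9386  0.6488  2.4411 -0.3991  0.5997 -0.3906] p [-0.0001 -0.1328  0.0999] F [-0.5244 -0.4673 -0.7516] gap 0.1489598052567418 0.0
[[ 0.9181  0.395  -0.0333]
 [ 0.3527 -0.7755  0.5237]
 [ 0.1811 -0.4925 -0.8513]]
```

Request:
send_rows(commands="0 -.94 .54 -.17 0;0 -.94 .54 -.17 0;0 -.94 .54 -.17 0;0 -.94 .54 -.17 0;0 -.94 .54 -.17 0;0 -.94 .54 -.17 0;0 -.94 .54 -.17 0;0 .94 -.79 .87 0;0 .94 -.79 .87 0;0 .94 -.79 .87 0;0 .94 -.79 .87 0;0 .94 -.79 .87 0;0 .94 -.79 .87 0;0 .94 -.79 .87 0;0 .94 -.79 .87 0;0 .94 -.79 .87 0;0 .94 -.79 .87 0")

```text
t: 12.33
tcp_pos: [0.0081, -0.1185, 0.0291]
tool_rot: [0.928, 0.194, 0.05, -0.314]
force: [-0.1, 0.6, -0.4]
finger_gap: 0.005
gripper_force: 0.0
```

```bash
python3 st.py
```

```text
t 12.33 q [-1.9029  0.9694  2.4406 -0.5994  0.4083 -0.1127] p [ 0.0081 -0.1185  0.0291] F [-0.1404  0.5903 -0.4144] gap 0.391005234070473 0.0
[[ 0.9197  0.3916 -0.0293]
 [ 0.329  -0.7276  0.602 ]
 [ 0.2144 -0.5633 -0.7979]]
```

Request:
send_rows(commands="0 0 0 -1 0;0 0 0 -1 0;60 0 0 -1 -.96;60 0 0 -1 -.96;60 0 0 -1 -.96;60 0 0 -1 -.96;60 0 0 -1 -.96;60 0 0 -1 -.96;60 0 0 -1 -.96;60 0 0 -1 -.96;60 0 0 -1 -.96;60 0 0 -1 -.96;60 0 0 0 -.96;60 0 0 0 -.96;60 0 0 0 -.96;60 0 0 0 -.96;60 0 0 0 -.96;60 0 0 0 -.96;60 0 0 0 -.96;60 0 0 0 -.96")

```text
t: 14.0
tcp_pos: [0.0163, -0.2623, 0.2212]
tool_rot: [0.652, 0.689, 0.221, -0.228]
force: [-0.2, 0.1, -0.1]
finger_gap: 0.701
gripper_force: 0.0
```

```bash
python3 st.py
```

```text
t 14.00 q [-1.773   0.4096  1.9691 -0.1494  1.3968 -1.7534] p [ 0.0163 -0.2623  0.2212] F [-0.2166  0.0664 -0.1033] gap 59.837368282754476 0.0
[[-0.0458  0.9986 -0.0262]
 [ 0.7968  0.0523  0.6019]
 [ 0.6025  0.0067 -0.7981]]
```

Request:
send_rows(commands="60 -.3 1 0 0;60 -.3 1 0 0;60 -.3 1 0 0;60 -.3 1 0 0;60 -.3 1 0 0;60 -.3 1 0 0;60 -.3 1 0 0;60 -.3 1 0 0;60 -.3 1 0 0;60 -.3 1 0 0;60 -.3 1 0 0;60 -.3 1 0 0;60 -.3 1 0 0;60 -.3 1 0 0;60 -.3 1 0 0;60 -.3 1 0 0;60 -.3 1 0 0;60 -.3 1 0 0;60 -.3 1 0 0;60 -.3 1 0 0")

```text
t: 15.67
tcp_pos: [0.4211, -0.3373, 0.1486]
tool_rot: [0.652, 0.687, 0.221, -0.23]
force: [0.2, -0.1, -0.4]
finger_gap: 0.7
gripper_force: 0.0
```

Request:
send_rows(commands="60 -.3 1 0 0;60 -.3 1 0 0;60 -.3 1 0 0;60 -.3 1 0 0;60 -.3 1 0 0;60 -.3 1 0 0;60 -.3 1 0 0;60 -.3 .85 0 0;60 0 0 0 0")

```text
t: 16.42
tcp_pos: [0.5811, -0.3674, 0.1184]
tool_rot: [0.652, 0.688, 0.221, -0.23]
force: [-0.6, 1.0, -1.1]
finger_gap: 0.702
gripper_force: 0.0
```

```bash
python3 st.py; python3 - <<'E'
from h import *
s=snap('wrist','w1'); cv2.imwrite('pics/w1b.png',cv2.resize(s['pixels'],(800,600),interpolation=3)[:,:,::-1])
g=np.array([.577,-.294,.022]);t=np.array([.571,-.146,.001]); print(proj(s,[g,t,[.466,.076,.009],[.474,.003,0]])*800/560)
E
```

```text
t 16.42 q [-0.8826  0.9587  1.0313  0.3729  1.6888 -0.996 ] p [ 0.5811 -0.3674  0.1184] F [-0.5686  1.046  -1.1098] gap 59.92629107037497 0.0
[[-0.0453  0.9986 -0.028 ]
 [ 0.7955  0.053   0.6036]
 [ 0.6042  0.0051 -0.7968]]
[[ 4.01527769e+02  2.97294813e+02]
 [ 4.04230648e+02  1.29223576e+02]
 [ 3.08649081e+02 -5.72146578e+01]
 [ 3.07608873e+02  1.12782146e-01]]
```

View pics/w1b.png

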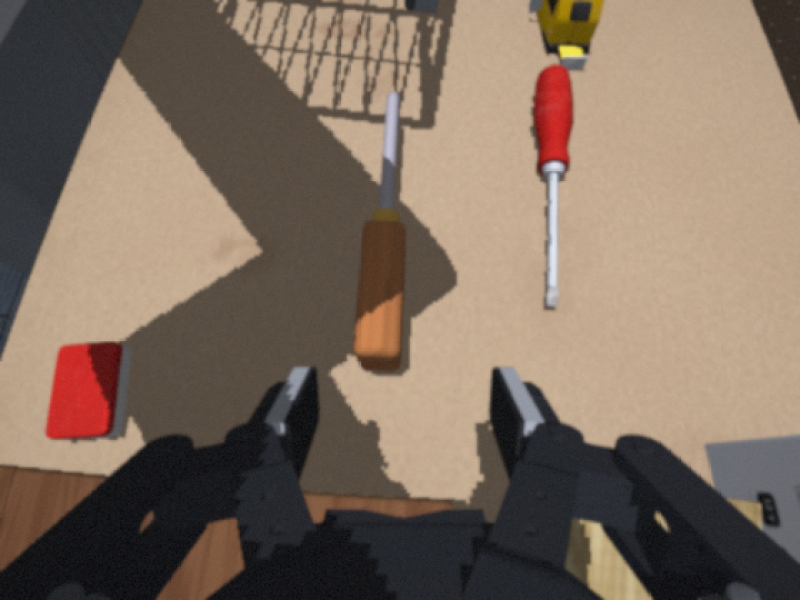

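```bash
python3 - <<'E'
from h import *
s=load('w1'); k=.7
for n,u,v,z in [('fl',364,222,.042),('fr',406,222,.042),('rl',357,348,.042),('rr',401,348,.042),('rodroot',386,212,.038),('bend',393,97,.0385),('rodmid',389,150,.0385),('fuse',85,395,.018),('sdtip',552,303,.005)]: print(n,onz(s,(u*k,v*k),z).round(4))
E
```

```text
fl [ 0.5523 -0.2547  0.042 ]
fr [ 0.5774 -0.2533  0.042 ]
rl [ 0.5552 -0.3321  0.042 ]
rr [ 0.5787 -0.3308  0.042 ]
rodroot [ 0.5647 -0.2446  0.038 ]
bend [ 0.5632 -0.1518  0.0385]
rodmid [ 0.5635 -0.1977  0.0385]
fuse [ 0.395  -0.3639  0.018 ]
sdtip [ 0.6747 -0.286   0.005 ]
```

Request:
send_rows(commands="60 .1 -.28 .9 0;60 .15 -.28 .9 0;60 0 0 .9 0;60 0 0 .9 0;60 0 0 .9 0;60 0 0 .9 0;60 0 0 .6 0;60 0 0 .3 0;20 0 0 0 0;20 0 0 0 0;20 0 0 0 0;20 0 0 0 0;20 0 0 0 0;20 0 0 0 0;20 0 0 0 0", grip_force=50)

```text
t: 17.72
tcp_pos: [0.5628, -0.2917, 0.0228]
tool_rot: [0.654, 0.687, 0.219, -0.229]
force: [1.9, -2.5, 4.6]
finger_gap: 0.297
gripper_force: 51.8
```

```bash
python3 st.py
```

```text
t 17.72 q [-0.8349  1.0047  1.2501  0.3969  1.4242 -1.0507] p [ 0.5628 -0.2917  0.0228] F [ 1.9221 -2.4724  4.5691] gap 25.397230412662203 51.843849420547485
[[-0.0387  0.9989 -0.0275]
 [ 0.7985  0.0475  0.6001]
 [ 0.6007  0.0012 -0.7994]]
```

Request:
send_rows(commands="20 .53 0 -.7 0;20 .53 0 -.7 0;20 .74 -.81 .56 0;20 .74 -.81 .56 0;20 .74 -.81 .56 0;20 .74 -.81 .56 0;20 .74 -.81 .56 0;20 0 0 0 0;20 0 0 0 0")

```text
t: 18.47
tcp_pos: [0.4761, -0.2005, 0.0584]
tool_rot: [0.654, 0.686, 0.219, -0.23]
force: [0.6, 0.2, -1.6]
finger_gap: 0.298
gripper_force: 51.1
```

```bash
python3 st.py; python3 - <<'E'
from h import *
s=snap('wrist','w2'); t=snap('scene','sc2'); u=snap('side','sd2')
R=Rotation.from_quat(readout.sense()['tool_rot']).as_matrix(); p=readout.sense()['tcp_pos']
toe=p+np.array([-.007,.149,-.022])
print([proj(q,[toe,[.466,.076,.009]]).round(1).tolist() for q in (s,t,u)])
w=cv2.resize(s['pixels'][:210,140:420],(400,300),interpolation=3)
a=cv2.resize(t['pixels'][190:295,210:350],(400,300),interpolation=3)
b=cv2.resize(u['pixels'][180:285,210:350],(400,300),interpolation=3)
w2=cv2.resize(s['pixels'],(400,300),interpolation=3)
cv2.imwrite('pics/m2.png',np.vstack([np.hstack([w2,w]),np.hstack([a,b])])[:,:,::-1])
E
```

```text
t 18.47 q [-0.8396  0.8475  1.6033  0.4114  1.2485 -1.1322] p [ 0.4761 -0.2005  0.0584] F [ 0.6456  0.1833 -1.5714] gap 25.40764481187773 51.129984855651855
[[-0.0382  0.9988 -0.0304]
 [ 0.7972  0.0488  0.6018]
 [ 0.6026 -0.0012 -0.7981]]
[[[284.6, 78.9], [285.5, -2.5]], [[274.1, 244.8], [242.5, 236.5]], [[284.4, 237.8], [241.7, 230.8]]]
```

View pics/m2.png

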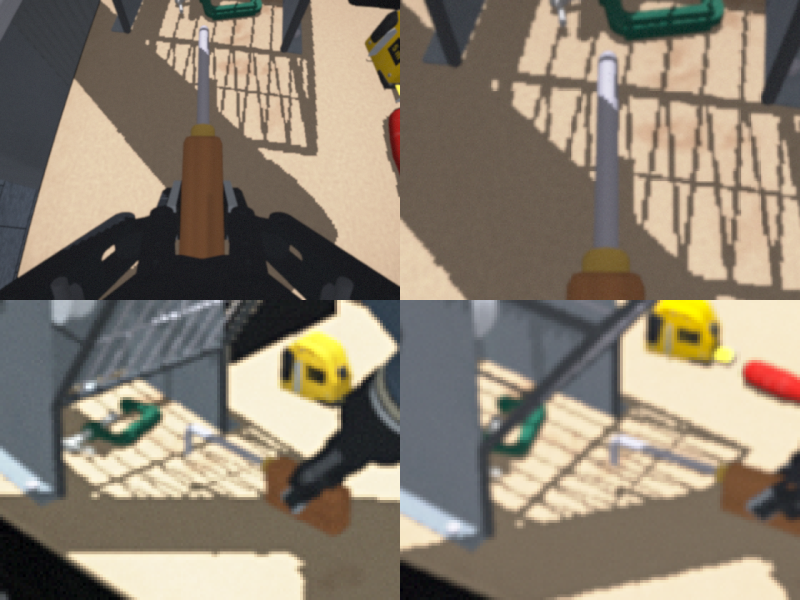

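```bash
python3 - <<'E'
from h import *
w=load('w2'); t=load('sc2'); u=load('sd2')
W=lambda a,b:(140+(a-400)/1.4286,b/1.4286); S=lambda a,b:(210+a/2.857,190+(b-300)/2.857); D=lambda a,b:(210+(a-400)/2.857,180+(b-300)/2.857)
for n,p,z in [('outL',W(634,39),.009),('outR',W(721,28),.009),('inL',W(641,12),.018),('inR',W(710,3),.018),('screwjawL',W(606,22),.012),('crossball',W(558,18),.012)]: print('W',n,onz(w,p,z).round(4))
for n,p,z in [('farout',S(159,418),.012),('nearout',S(118,445),.009),('fixtip',S(122,401),.016),('cross',S(70,443),.009),('screwjaw',S(100,440),.009)]: print('S',n,onz(t,p,z).round(4))
for n,p,z in [('farout',D(544,412),.014),('nearout',D(524,452),.009),('fixtip',D(508,402),.016)]: print('D',n,onz(u,p,z).round(4))
toe=[(W(608,58)),]; print(onz(w,W(608,56),.072))
# predicted outlines for a pose
c=np.array([.466,.076]);
E
```

```text
W outL [0.4849 0.0347 0.009 ]
W outR [0.5421 0.0489 0.009 ]
W inL [0.4885 0.0485 0.018 ]
W inR [0.5335 0.0604 0.018 ]
W screwjawL [0.4662 0.0459 0.012 ]
W crossball [0.4345 0.0484 0.012 ]
S farout [0.532  0.0468 0.012 ]
S nearout [0.4685 0.0397 0.009 ]
S fixtip [0.5237 0.0955 0.016 ]
S cross [0.436  0.0768 0.009 ]
S screwjaw [0.4618 0.06   0.009 ]
D farout [0.5281 0.0529 0.014 ]
D nearout [0.4728 0.0427 0.009 ]
D fixtip [0.5223 0.0908 0.016 ]
[ 0.47159131 -0.05686229  0.072     ]
```

```bash
python3 - <<'E'
from h import *
t=load('sc2'); u=load('sd2')
S=lambda a,b:(210+a/2.857,190+(b-300)/2.857); D=lambda a,b:(210+(a-400)/2.857,180+(b-300)/2.857)
print(onz(t,S(190,453),.036),onz(u,D(616,463),.036))
# reproject model clamp
for X,Y,yaw in [(.490,.075,1.75),(.490,.070,1.75),(.482,.075,1.72)]:
    R=np.array([[np.cos(yaw),-np.sin(yaw)],[np.sin(yaw),np.cos(yaw)]])
    def P(x,y,z): q=R@[x,y]; return [X+q[0],Y+q[1],z]
    pts=[P(-.036,-.055,.009),P(-.036,.021,.009),P(.017,-.052,.014),P(.008,.059,.009),P(-.018,.009,.018),P(-.018,-.041,.018)]
    w=load('w2'); pw=(proj(w,pts)-[140,0])*1.4286+[400,0]; ps=(proj(t,pts)-[210,190])*2.857+[0,300]; pd=(proj(u,pts)-[210,180])*2.857+[400,300]
    print(X,Y,yaw); print(np.c_[pw,ps,pd].round(0))
a=t['pixels'][205:265,215:300]; b=u['pixels'][195:255,215:300]; 
a,b=[cv2.resize(q,(400,282),interpolation=3) for q in (a,b)]
w=cv2.resize(w['pixels'][0:45,200:360],(800,225),interpolation=3)
cv2.imwrite('pics/m3.png',np.vstack([w,np.hstack([a,b])])[:,:,::-1])
E
```

```text
[ 0.47986845 -0.05450699  0.036     ] [ 0.47470665 -0.05559936  0.036     ]
0.49 0.075 1.75
[[734.  28. 170. 413. 559. 404.]
 [620.  37. 126. 444. 532. 452.]
 [712. -29. 129. 396. 508. 392.]
 [556.  -2.  69. 447. 474. 468.]
 [635.   4. 119. 426. 518. 434.]
 [710.  -1. 148. 406. 537. 402.]]
0.49 0.07 1.75
[[734.  33. 173. 415. 563. 406.]
 [620.  43. 129. 446. 536. 454.]
 [713. -25. 132. 398. 512. 393.]
 [555.   3.  72. 448. 478. 470.]
 [635.   9. 122. 428. 523. 435.]
 [710.   4. 152. 408. 541. 404.]]
0.482 0.075 1.72
[[721.  29. 165. 417. 556. 410.]
 [606.  36. 119. 447. 526. 458.]
 [702. -28. 125. 399. 505. 396.]
 [544.  -3.  61. 449. 468. 473.]
 [622.   4. 113. 429. 513. 439.]
 [697.  -1. 143. 410. 533. 407.]]
```

View pics/m3.png

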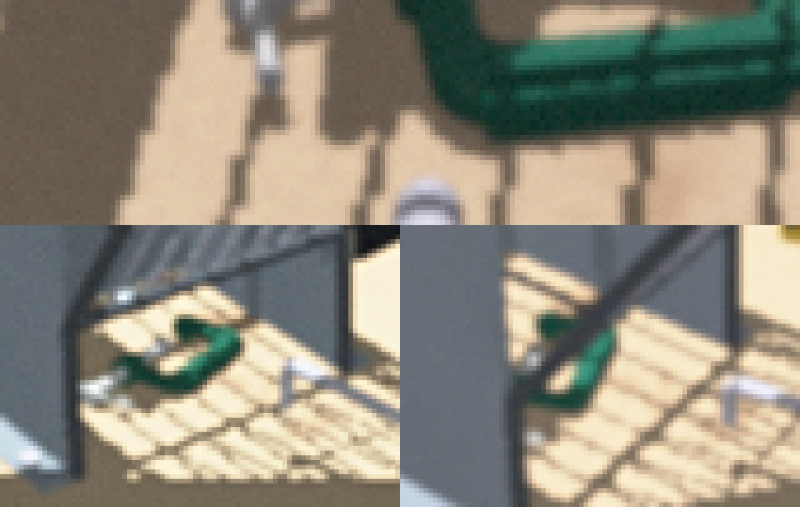

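Request:
send_rows(commands="20 .684 .185 .516 0;20 .684 .185 .516 0;20 .684 .185 .516 0;20 .684 .185 .516 0;20 .684 .185 .516 0;20 .684 .185 .516 0;20 .684 .185 .516 0;20 0 0 0 0;20 0 0 0 0")

```text
t: 19.37
tcp_pos: [0.4963, -0.078, 0.0569]
tool_rot: [0.653, 0.687, 0.218, -0.231]
force: [-0.1, -0.3, -0.7]
finger_gap: 0.298
gripper_force: 51.0
```

```bash
python3 st.py; python3 - <<'E'
from h import *
s=snap('wrist','w3'); t=snap('scene','sc3'); u=snap('side','sd3')
p=readout.sense()['tcp_pos']; toe=p+np.array([-.003,.1465,-.022])
print(toe,[proj(q,[toe,[.485,.073,.009]]).round(1).tolist() for q in (s,t,u)])
a=t['pixels'][205:265,215:300]; b=u['pixels'][195:255,215:300]; 
a,b=[cv2.resize(q,(400,282),interpolation=3) for q in (a,b)]
w=cv2.resize(s['pixels'][0:110,180:380],(572,315),interpolation=3); w=np.pad(w,((0,0),(0,228),(0,0)))
cv2.imwrite('pics/m4.png',np.vstack([w,np.hstack([a,b])])[:,:,::-1])
E
```

```text
t 19.37 q [-0.6598  0.819   1.7291  0.5323  1.1147 -1.0773] p [ 0.4963 -0.078   0.0569] F [-0.1343 -0.2591 -0.7033] gap 25.432567109900386 51.01073384284973
[[-0.04    0.9987 -0.0328]
 [ 0.7967  0.0517  0.6021]
 [ 0.603  -0.0021 -0.7977]]
[0.49413315 0.06568682 0.03484286] [[[289.1, 81.4], [277.7, 97.3]], [[251.7, 226.8], [248.0, 234.6]], [[249.9, 218.9], [246.3, 227.1]]]
```

View pics/m4.png

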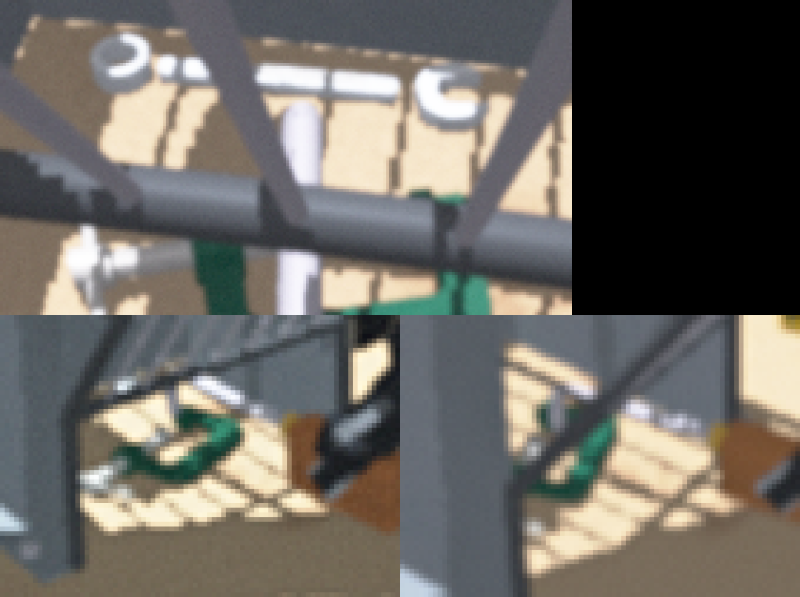

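```bash
python3 - <<'E'
from h import *
t=load('sc3'); u=load('sd3')
x0,y0=.4941,.0657
for dy in (-.02,-.01,0,.01,.02):
    P=[[x0,y0+dy,.001],[x0,y0+dy,.018]]
    print(dy,((proj(t,P)-[215,205])*4.706+[0,315]).round(0).tolist(),((proj(u,P)-[215,195])*4.706+[400,315]).round(0).tolist())
E
```

```text
-0.02 [[195.0, 476.0], [195.0, 452.0]] [[596.0, 482.0], [595.0, 460.0]]
-0.01 [[185.0, 470.0], [184.0, 447.0]] [[581.0, 477.0], [580.0, 455.0]]
0 [[174.0, 464.0], [174.0, 441.0]] [[567.0, 471.0], [565.0, 450.0]]
0.01 [[164.0, 458.0], [163.0, 435.0]] [[552.0, 466.0], [551.0, 444.0]]
0.02 [[154.0, 453.0], [153.0, 430.0]] [[538.0, 461.0], [537.0, 439.0]]
```

```bash
python3 - <<'E'
from h import *
for f in ('sc2','sd2'):
    t=load(f); img=cv2.resize(t['pixels'],None,fx=4,fy=4,interpolation=cv2.INTER_CUBIC)
    print(f,'z=.012; rows y from .11 down to .02, cols x .43->.56 step 3mm')
    for y in np.arange(.11,.018,-.004):
        r=''
        for x in np.arange(.43,.56,.003):
            c=proj(t,[[x,y,.012]])[0]; R,G,B=img[int(c[1]*4+2),int(c[0]*4+2)].astype(int)
            r+='G' if G>R+15 and G>B else ('s' if abs(R-B)<22 and R>80 else ('.' if R>150 else ','))
        print('%.3f'%y,r)
E
```

```text
sc2 z=.012; rows y from .11 down to .02, cols x .43->.56 step 3mm
0.110 sss,,,,,s,,,,,,,,...........................
0.106 ss,,,,,,,,,,,,,,,.................,,........
0.102 s,,,,,,,,,,,,,,,,...............sGGs,.......
0.098 ,,,,,,,,,,,,,,,s,..............GGGGGs.......
0.094 ,,,,,,,,,,,ss,,,,........s....sGGGGG,.......
0.090 ,,s,,,,,,,s,GGGG,s....ssss...sGGGGGGG,......
0.086 sssssss,sssGGGGGG,ssssssss..,GGGGGGGGs......
0.082 ssssssssssssGGGGG,sssssss,,,,GG,GGGGGG,.....
0.078 sssssssssssGGGGGGsssssss,,,,,s,s,GGGGGGs,,..
0.074 ssssssssssGGGGGG,s,......,,,,,,,,GGGGGGGs,,,
0.070 ssssssssGGGGGGGG,,..........,.,,GGGGGGGGs,,,
0.066 sssssss,GGGGGGGGs.............,GGGGGGGGG,,.,
0.062 sssss,,sss,GGGGG,.......sGGssGGGGGGGGGG.....
0.058 sssss,,,,,sGGGGGs....GGGGGGGGGGGGGGGGG......
0.054 ..sss,,,,,s,GGGG,ssGGGGGGGGGGGGGGGGGG.......
0.050 ..sss,,,,,,,GGGGGGGGGGGGGGGGGGGGGGG,........
0.046 ..sss,,,,,,,GGGGGGGGGGGGGGGGGGGGGs,.........
0.042 ....,,,,,,,s,GGGGGGGGGGGGGGG,,,,............
0.038 ....,,,,,,,,,,GGGGGGGGG,sss,................
0.034 ....,,,.....,s,GG,,ss,......................
0.030 ........
[... 677 characters left out ...]
,,,,,,,,,,,,,,,,,,,,,,,,,,,,,,,,,,,,,
0.070 s,,,,,,s,,GGGG,s,,.,,,,,s,,,,,,,,,,,,,,,,,,,
0.066 ,,,,,s,,ssGGGGs.........sGGGGGGGGGGGG,ssssss
0.062 ,,,ss,,,,s,GGGs........GGGGGGGGGGGGGGs..,,,,
0.058 ,sss,,,,,s,GGGGs...GGGGGGGGGGGGGGGGG........
0.054 ssss,,,,,ssGGGGGGGGGGGGGGGGGGGGGGs..........
0.050 ssss,,,,,,sGGGGGGGGGGGGGGGGGsss,............
0.046 ...,,,,...,sGGGGGGGGGGGss,..................
0.042 ...,,.....,,s,G,sss,........................
0.038 .............,,.............................
0.034 ............................................
0.030 ............................................
0.026 ............................................
0.022 ............................................
```

Request:
send_rows(commands="20 .08 .2 .06 0;20 -.3 0 .4 0;20 -.3 0 .4 0;20 0 0 0 0")

```text
t: 19.85
tcp_pos: [0.4999, -0.0783, 0.0349]
tool_rot: [0.655, 0.686, 0.218, -0.231]
force: [-1.1, -0.5, -0.8]
finger_gap: 0.297
gripper_force: 51.1
```

Request:
send_rows(commands="20 -.2 0 .27 0;20 -.1 0 .13 0;20 0 0 0 0")

```text
t: 20.1
tcp_pos: [0.5003, -0.0782, 0.026]
tool_rot: [0.654, 0.686, 0.219, -0.231]
force: [0.1, -0.3, -0.8]
finger_gap: 0.298
gripper_force: 51.1
```

```bash
python3 st.py
```

```text
t 20.10 q [-0.6563  0.8764  1.7207  0.5496  1.0708 -1.1019] p [ 0.5003 -0.0782  0.026 ] F [ 0.0553 -0.3395 -0.793 ] gap 25.415211759462043 51.105533838272095
[[-0.037   0.9988 -0.0307]
 [ 0.7969  0.048   0.6022]
 [ 0.603  -0.0022 -0.7977]]
```

Request:
send_rows(commands="20 -.2 -.04 -.15 0;20 -.4 -.09 -.3 0;20 -.51 -.11 -.385 0;20 -.51 -.11 -.385 0;20 -.51 -.11 -.385 0;20 -.51 -.11 -.385 0;20 -.51 -.11 -.385 0;20 -.51 -.11 -.385 0;20 -.51 -.11 -.385 0;20 -.51 -.11 -.385 0")

```text
t: 20.93
tcp_pos: [0.4858, -0.1975, 0.027]
tool_rot: [0.654, 0.686, 0.219, -0.231]
force: [0.6, 2.2, 0.2]
finger_gap: 0.299
gripper_force: 51.2
```

```bash
python3 st.py; python3 - <<'E'
from h import *
t=snap('scene','sc4'); p=readout.sense()['tcp_pos']; print('toe',p+[-.003,.1465,-.022])
img=cv2.resize(t['pixels'],None,fx=4,fy=4,interpolation=cv2.INTER_CUBIC)
for y in np.arange(.11,-.1,-.006):
    r=''
    for x in np.arange(.41,.58,.004):
        c=proj(t,[[x,y,.012]])[0]; R,G,B=img[int(c[1]*4+2),int(c[0]*4+2)].astype(int)
        r+='G' if G>R+15 and G>B else ('s' if abs(R-B)<22 and R>80 else ('.' if R>150 else ','))
    print('%.3f'%y,r)
E
```

```text
t 20.93 q [-0.8247  0.9034  1.5876  0.4266  1.2082 -1.1403] p [ 0.4858 -0.1975  0.027 ] F [0.5946 2.1736 0.1549] gap 25.536828139988014 51.196483969688416
[[-0.0376  0.9989 -0.0298]
 [ 0.7969  0.0479  0.6022]
 [ 0.6029 -0.0011 -0.7978]]
toe [ 0.48339517 -0.05461815  0.00438133]
0.110 sssssss,,,,s,,,,,,........................s
0.104 ssssss,,,,,,,,,,,,.......................ss
0.098 sssss,,,,,,,,,,,,,.......................ss
0.092 ssss,,,,,,,,,,,,,,.......................ss
0.086 sss,,,s,,,,,,,,,,,,.,,...................ss
0.080 ss,,s,,.,,,,,,,,,,,,,,,,,,,,,,,,,,,.....s,s
0.074 ,,,,....,,,,,,,,,,,.....,,,,,,,,,,,,,,,ssss
0.068 ,,......,,,,,,,,,,...........,,...,,,,,,sss
0.062 ,.......,,,,,,,,,.......................sss
0.056 ........,,,,,,,,,.......................sss
0.050 ........,,,,,,,,,.......................sss
0.044 ........,,,,,,,,........................sss
0.038 ........,,,,,,,,,.......................sss
0.032 ..............,,.......................ssss
0.026 .......................................ssss
0.020 .......................................ssss
0.014 ...............
[... 244 characters left out ...]
......ss,Gs...,,....ssGGG.......,,,,s
-0.022 ..ss.......sGGGG....ssssssssGGGG,.,,,,,ssss
-0.028 ..ssss.sssssGGGGsssssssssssssGGs..,.....,,,
-0.034 ,ssssssssssGGGGGsssssssssssssGG.........,..
-0.040 sssss.,ssGGGGGG,....sss..ssssGG.........,,,
-0.046 ,,sss,..,sGGGG,....ss.....sssGGG........,,,
-0.052 ,,sss.....,GGGG...ss.....ssssGGG........,,.
-0.058 ,,sss,....,GGGGGGGGGGGGGGGsssGG..........,.
-0.064 ,,,ss,,,..sGGGGGGGGGGGGGG,sssG...........,.
-0.070 ,,,,,,,,,,sGGGGGGGGGGGGGG,sss..............
-0.076 ,,,,,,,,,,,sGGGGGGGGG,s,sssss..............
-0.082 ,,,,,,,,,,,sss,.,,,.......sss............,,
-0.088 ,,,,,,,,,,,,,,...,........sss............,.
-0.094 ,,,,,,,,,,,,,,,.,,........sss.............,
```

Request:
send_rows(commands="20 -.51 -.11 -.385 0;20 -.51 -.11 -.385 0;20 -.51 -.11 -.385 0;20 -.51 -.11 -.385 0;20 -.51 -.11 -.385 0;20 -.51 -.11 -.385 0;20 -.51 -.11 -.385 0;20 -.51 -.11 -.385 0;20 -.51 -.11 -.385 0;20 -.4 -.09 -.3 0;20 0 0 0 0;20 .16 0 .12 0;20 0 0 0 0")

```text
t: 22.07
tcp_pos: [0.4702, -0.3174, 0.0269]
tool_rot: [0.654, 0.686, 0.219, -0.231]
force: [0.2, 1.1, -0.9]
finger_gap: 0.294
gripper_force: 51.1
```

```bash
cat > m.py <<'E'
import sys
from h import *
t=snap('scene',sys.argv[1]); p=readout.sense()['tcp_pos']; print('toe',p+[-.003,.1465,-.022])
img=cv2.resize(t['pixels'],None,fx=4,fy=4,interpolation=cv2.INTER_CUBIC)
for y in np.arange(-.09,-.24,-.006):
    r=''
    for x in np.arange(.38,.58,.004):
        c=proj(t,[[x,y,.012]])[0]; R,G,B=img[int(c[1]*4+2),int(c[0]*4+2)].astype(int)
        r+='G' if G>R+15 and G>B else ('s' if abs(R-B)<22 and R>80 else ('.' if R>150 else ','))
    print('%.3f'%y,r)
E
python3 st.py; python3 m.py sc5
```

```text
t 22.07 q [-0.9605  0.9541  1.399   0.3327  1.3693 -1.174 ] p [ 0.4702 -0.3174  0.0269] F [ 0.1992  1.0534 -0.9287] gap 25.111635685633747 51.109047532081604
[[-0.038   0.9988 -0.0305]
 [ 0.797   0.0487  0.602 ]
 [ 0.6028 -0.0014 -0.7979]]
toe [ 0.46724335 -0.17081888  0.00490095]
-0.090 ,,,,,,,,.........................................,
-0.096 ,,,,,,,,,........................................,
-0.102 ,,,,,,,,,,,......................................,
-0.108 ,,,,,,,,,,,......................................,
-0.114 ,,,,,,,,,,,,,....................................,
-0.120 ,,,,,,,,,,,,,.....................................
-0.126 ,,,,,,,sss,,,,,...................................
-0.132 ,,,,,,,sss,,,,,,,.................................
-0.138 ,,,,,,,sss,,,,,,,,,,,,,,,,........................
-0.144 ,,,,,,,sss,,,,,,s,,ss......,ssss,,,,,,,...,,.....,
-0.150 ,,,,,,ssssssssssGGGGs......sssssGGGG...........,,,
-0.156 ,,,,,sssssssssssGGGGssssssssssssGGGG..............
-0.162 ,,,,,sssssssssGGGGG,ssssss...sssGGGG..............
-0.168 ,,,,,,,ss,,,,,GGGG,,,ssss....sssGGGG..............
-0.174 ,,,,,,sss,,,,,,GGG,,ssss.....sssGGGG..............
-0.180 ,,,,,,sss,,,,,,GGG,sss,,,....sssGGG...............
-0.186 ,,,,,,s,,,,,,,,GGGGGGG,,,,s,ssssGGG...............
-0.192 ,,,,,,,,,,,,,s,GGGGGGGGGGGGGGsssGGG...............
-0.198 ,,,,,,,,,,,,,,,GGGGGGGGGGGGGGsss,G................
-0.204 .,,,,,,,,,,,,,sGGGGGGGGGGGGGGssss.................
-0.210 ...,,,,,,,,,,,,,,,,,s,ss,,s,ssss..................
-0.216 ....,,,,,,,,,,,,,,,,,,,,,,,,ssss..................
-0.222 .....,,,,,,,,,,,,,,,,,,,,,,,ssss,.................
-0.228 ......,,,,,,,,,,,,,,,,,,,,,,,ssss,................
-0.234 .......,,,,,,,,,,,,,,,,,,,,,,sssss,...............
```

Request:
send_rows(commands="20 .25 0 -.33 0;20 .5 0 -.66 0;20 .5 0 -.66 0;20 .25 0 -.33 0;20 0 .5 0 0;20 0 .9 0 0;20 0 .9 0 0;20 0 .9 0 0;20 0 .9 0 0;20 0 .9 0 0;20 0 .9 0 0;20 0 .6 0 0;20 -.45 0 .6 0;20 -.45 0 .6 0;20 -.3 0 .4 0;20 -.15 0 .2 0;20 0 0 0 0")

```text
t: 23.53
tcp_pos: [0.5983, -0.3108, 0.0288]
tool_rot: [0.655, 0.685, 0.219, -0.233]
force: [-0.4, 0.4, -1.0]
finger_gap: 0.299
gripper_force: 51.1
```

```bash
python3 st.py; python3 m.py sc6 | head -22
```

```text
t 23.53 q [-0.8172  1.0415  1.1185  0.4013  1.5137 -0.9967] p [ 0.5983 -0.3108  0.0288] F [-0.4479  0.384  -0.9729] gap 25.52406218985088 51.11567437648773
[[-0.0348  0.9989 -0.0326]
 [ 0.795   0.0474  0.6047]
 [ 0.6056 -0.0049 -0.7958]]
toe [ 0.59592845 -0.16484921  0.00800246]
-0.090 ,,,,,,,,,,,,,,,,,,,,,............................,
-0.096 ,,,,,,,,,,,,,,,,,,,,,,,..........................,
-0.102 ,,,,,,,,,,,,,,,,,,,,,,,,,........................,
-0.108 ,,,,,,,,,,,,,,,,,,,,,,,,,,,......................,
-0.114 ,,,,,,,,,,,,,,,,,,,,,,,,,,,......................,
-0.120 ,,,,,,,,,,,,,,,,,,,,,,,,,,,.......................
-0.126 ,,,,,,,sss,,,,,,,,,,,,,,,,,,,..,..................
-0.132 ,,,,,,,sss,,,,,,,,,,,,,,,,,,,,,...................
-0.138 .,,,,,,sss,,,,,,,,,,,,,,,,,,,,,,..................
-0.144 ...,,,,sssss,,,,s,,,s,,,,,,,,,,,,,..,,....,,.....,
-0.150 ....,,ssssssssssGGGGGs,,ssss,,,,,G,,...........,,,
-0.156 .....sssssssssssGGGGGsssssss,,sGGGGG,.............
-0.162 .....,ssssssssGGGGG,sssssss,,sGGGGGGs,............
-0.168 .....,ssss,,,,GGGG,,,,,sss,,,,GGGGGGs,,,..........
-0.174 .......ss.,,,,,GGG,,,,,,,,,,,ss,GGG,,,,,,.........
-0.180 ......ss....,,,GGG,,,,,,,,,,,,,,GGG,,,,,,,,.......
-0.186 .............,GGGGGGGG,,,,,,,,,GGGGs,,,,,,,,......
-0.192 ..............GGGGGGGGGGGGGGGGGGGGGs,,,,,,,,,,....
-0.198 ..............,GGGGGGGGGGGGGGGGGGG,,,,,,,,,,,,,...
-0.204 ...............,GGGGGGGGGGGGGGGGG,,,,,,,,,,,,,,,,.
-0.210 ...................,,ssssss,,,s,,,,,,,,,,,,,,,,,,,
```

Request:
send_rows(commands="20 -.09 0 .12 0;20 -.07 0 .09 0;20 0 0 0 0;20 0 0 0 0")

```text
t: 23.92
tcp_pos: [0.6003, -0.312, 0.0266]
tool_rot: [0.654, 0.686, 0.219, -0.23]
force: [-0.4, -0.0, -1.1]
finger_gap: 0.301
gripper_force: 51.1
```

```bash
python3 st.py
```

```text
t 23.92 q [-0.8163  1.0445  1.1151  0.4019  1.5083 -0.9991] p [ 0.6003 -0.312   0.0266] F [-0.4383 -0.0425 -1.1242] gap 25.691341853636082 51.11904501914978
[[-0.0381  0.9988 -0.0294]
 [ 0.7976  0.0481  0.6013]
 [ 0.602  -0.0005 -0.7985]]
```

Request:
send_rows(commands="20 -.03 0 .04 0;20 -.03 0 .04 0;20 0 0 0 0")

```text
t: 24.17
tcp_pos: [0.6003, -0.3118, 0.0242]
tool_rot: [0.654, 0.686, 0.219, -0.23]
force: [-0.1, 0.7, -0.9]
finger_gap: 0.299
gripper_force: 51.1
```

Request:
send_rows(commands="20 -.03 0 .04 0;20 0 0 0 0")

```text
t: 24.33
tcp_pos: [0.6002, -0.3117, 0.0231]
tool_rot: [0.654, 0.686, 0.219, -0.23]
force: [-0.6, 0.6, -1.8]
finger_gap: 0.297
gripper_force: 51.1
```

Request:
send_rows(commands="20 -.03 0 .04 0;20 0 0 0 0")

```text
t: 24.5
tcp_pos: [0.6003, -0.3118, 0.0229]
tool_rot: [0.654, 0.686, 0.219, -0.23]
force: [-1.1, -0.2, 1.6]
finger_gap: 0.299
gripper_force: 51.5
```

Request:
send_rows(commands="24 0 0 0 0;27 0 0 0 0;30 0 0 0 0;36 0 0 0 0;44 0 0 0 0;50 0 0 0 0;50 0 0 0 0;50 0 0 -.3 0;50 0 0 -.6 0;50 0 0 -1 0;50 0 0 -1 0;50 0 0 -1 0;50 0 0 -1 0;50 0 0 -1 0;50 0 0 0 0")

```text
t: 25.75
tcp_pos: [0.6052, -0.3878, 0.1212]
tool_rot: [0.655, 0.687, 0.218, -0.225]
force: [0.3, -0.8, 0.8]
finger_gap: 0.585
gripper_force: 0.0
```

```bash
python3 st.py; python3 - <<'E'
from h import *
s=snap('wrist','w7'); t=snap('scene','sc7')
cv2.imwrite('pics/m7.png',np.hstack([cv2.resize(s['pixels'],(400,300)),cv2.resize(t['pixels'][170:380,190:470],(400,300),interpolation=3)])[:,:,::-1])
E
```

```text
t 25.75 q [-0.8751  0.9941  0.9272  0.378   1.7384 -0.9589] p [ 0.6052 -0.3878  0.1212] F [ 0.276  -0.7629  0.77  ] gap 49.951281050702306 0.0
[[-0.0401  0.9989 -0.0228]
 [ 0.8024  0.0458  0.595 ]
 [ 0.5955  0.0056 -0.8034]]
```

View pics/m7.png

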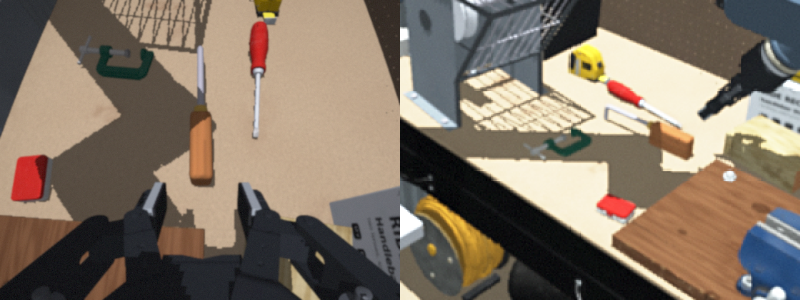

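The hook stands on its handle and toe at wrist-view (200,130). The clamp lies fully out in front of the guard at (125,60). The screwdriver, fuse case and tape measure have not moved, and the gripper is clear.

```bash
python3 -c "
from station import sign_off
print(sign_off())"
```

```text
the job is handed in; nothing more can be done
None
```

The clamp lies wholly in front of the guard, beyond its overhang, and the hook stands on its handle and toe on open bench, clear of both. The job was handed in at about 26 s, with no sign of contact with the guard.

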